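# Make up the camera kit and the assembly kit

## Robot

A 6-joint arm with a two-finger parallel gripper is mounted at the origin on a cart in front of the work surface, level with it; the furniture and walls round the work are solid. World frame = base frame: x ahead of the robot, y to its left, z up, the work surface at z = 0. Lengths are in m, angles in rad, forces in N, time in s.
With the tool pointing down it reaches from about 0.35 to 0.725 m from the base axis. Payload 6 kg.
Tool frame: the origin (TCP) lies at the very end of the fingers, on their centre line; the grasp point (between the pads) lies 19 mm behind it (grip_point_offset is the distance from the TCP to the grasp point, in m); y points along the fingers, z is the direction in which the jaws open and shut, and the axes are right-handed (so a half turn about y gives the same grasp; the last joint's range is limited). The gripper opens to 85 mm and grips with 20 to 120 N. Pads are 22 mm wide; open, the fingers measure 114 mm over their backs; the gripper's body (76 mm by 85 mm) begins 54 mm behind the grasp point. The pads swing forward as they close: fully open they stand 13 mm farther back than shut.
Start: joints at [1.5, 0.04, 0.085, 0, -1.615, -0.334], TCP at [0.236, 0.551, 0.231] pointing down, gripper open.
Joint ranges: [-2.56, 2.56], [-1.29, 2.01], [-1.08, 1.49], [-3.29, 1.98], [-2.81, -0.18], [-2.99, 2.99]. Speed limits (rad/s): [2.57, 2.57, 3.01, 3.14, 3.14, 3.14].

## Interface

Orientations are given as a unit quaternion [x, y, z, w].
In Python, from rig import read_state, snapshot, sign_off, regions_of, grip_point_offset gives the robot as it stands.
- The arm moves only by the tool carry_out, never from a script. Its argument "deltas" is a list of rows, each an object of numbers: "tx", "ty", "tz": the shift along the world's x, y, z in cm; "wx", "wy", "wz": the turn, a rotation vector about the world's x, y, z in degrees. A call has 1 to 10 rows; each row shifts and turns the commanded pose from where the row before left it; what a row does not reach is not made up. A row lasts 1/12 s, in which the tool goes at most 41.7 mm and 7.16 degrees, less where a joint would pass 70% of its speed; a pose out of reach is approached as far as the arm can. A call is refused whole if a number of a shift passes 4.17 or a number of a turn 7.16, either way. A call with a gripper value outside its range is refused whole. "gripper" is the opening, from 0 (shut) to 1 (fully open), set as the call begins (left out, the last holds). The fingers move at their own pace and stop on an object; "newtons" is the grip in N (left out, the last holds). Time passes only in rows, so rows that do not move let the fingers close. It gives the time, the measured TCP pose, the force and the opening at its end, in the units of the state.
- read_state(): the state, without advancing time (a new reading comes with each control period).
- snapshot(name): name is "scene" or "top" or "wrist"; returns a dict with "frame" (384x512x3 uint8, red, green, blue), "z_map" (384x512 float32, m along the optical axis (not along the pixel's ray), 0 where there is no reading), "fx", "fy", "cx", "cy" (pixels), "xyz" and "rotation" of the camera in the world. Camera axes: x right, y up, looking along -z (the intrinsics and any distortion apply to the point x, -y, -z); pixel columns grow to the right and rows downward; lengths in m; the calibration is good to about 2 mm. A picture is of the moment at which its call begins.
- sign_off(): hands the job in, once; it reports no verdict.
Trained networks look in the newest picture that a camera, given by its name, has taken for a name from the list of things; names that differ only in an ending like _2 or _b are one class to them, and where a whole thing is asked for, a point or a joint stands for the part that bears it (a point fixed in the world has none). Each returns a list of dicts, best first, with "score" (0 to 1); they miss things now and then, are a little off and sometimes report something else, mostly with a low value. They report only what shows in the picture. A call takes as long as a camera call.
- regions_of(label, camera): "mask" (384x512 bool, what is visible of it) and "box" ([left, top, right, bottom] in pixels, round what is visible of it).
The state is a dict: "time_s": time; "joint_pos": joint angles; "joint_vel": joint speeds; "joint_torque": joint torques, N m; "ee_pos": TCP position; "orientation": TCP orientation; "ft_force": force on the tool from outside, world axes, zero at the start; "torque": the same for the moment, N m; "gripper_width": finger opening in m.
Only numpy, scipy, OpenCV 4.12 (cv2) and the standard library are available. Lean on these libraries where they do the work, as an engineer would, in place of code of your own. Each camera call takes 0.05 s, during which the arm holds its last target.

## Task

Make up two kits from the loose stock on the green mat: the camera module that stands on the mat (not those in the foam trays) and the dark grey lens case go into the blue tray, the roll of orange tape and the small dark cup of brass parts go into the yellow tray. Give each thing a compartment to itself, set down upright and flat on the compartment's floor, about in the middle (within about 15 mm), and leave the blue cup of screws where it stands.

Things in the scene. Friction and masses are not known exactly. Their poses are not given: they have to be found in the camera images.
- blue_tray: Shallow blue plastic tray, fixed, 95 (its x) x 165 (its y) x 8 mm high, blank label on the front (-x) edge. Origin: centre of its underside, z up. Floor top at z = 3 mm; rim and middle divider (3 mm thick, along x at y = 0) end at z = 8 mm. Two compartments, each 89 (x) x 78 (y) mm inside, centred at (0, +40.5) and (0, -40.5) mm. Yaw within 0.1 rad of the world's.
- yellow_tray: Shallow yellow plastic tray, fixed, 95 (its x) x 165 (its y) x 8 mm high, blank label on the front (-x) edge. Origin: centre of its underside, z up. Floor top at z = 3 mm; rim and middle divider (3 mm thick, along x at y = 0) end at z = 8 mm. Two compartments, each 89 (x) x 78 (y) mm inside, centred at (0, +40.5) and (0, -40.5) mm. Yaw within 0.1 rad of the world's.
- camera_module: Loose small camera module, black frame with a light grey square face and a small black lens on its front (-x) side; stands on edge on the green mat. 21 (its x, thickness of the solid body, which reaches from x = -11 to +10 mm) x 52 (its y) x 52 mm high, 46 g. Origin at the centre of its underside, z up. Grasp across the thickness (x) in the upper half.
- lens_case: Loose closed dark grey lens case, a flat box 50 (its x, from -24 to +26 mm) x 64 (its y) x 24 mm high, 50 g. Origin at about the centre of its underside, z up; its y axis lies at first within 0.4 rad of the world's x axis.
- dark_cup: Loose small dark grey round cup holding small brass parts (fixed in it), outside 56 mm across at the rim, 48 mm at the foot, 27 mm high, 30 g. Origin at the centre of its underside, z up. Can be grasped across its outside.
- tape_roll: Loose roll of orange tape lying flat, 60 mm outside diameter, about 30 mm bore, 18 mm high, 70 g. Origin at the centre of its underside, z up. Can be grasped across its outside.
- blue_cup: Loose blue round cup of screws, 62 mm across at the rim, 31 mm high, origin at the centre of its underside. Stands among the stock and is not wanted: leave it where it stands. (The open test fixture behind the trays rises to 190 mm and the full foam trays at the left, y > 0.27 m, to 150 mm: carry things in front of the fixture.)

How it is judged:
By the outcome, as a careful person would: the job done as asked, in the order asked, and still so for the second after the job is handed in, with the robot touching nothing.
It also fails if it takes over 118 s, if anything falls off the work surface, if the arm or the gripper's body presses on something with over 40 N, if the wrist force passes 120 N, or if a joint passes its speed limit or range.

## Working session

There is one attempt and no reset: what is moved stays moved. The work goes in short steps, Python scripts to look and compute and a tool call to move; the robot and the scene stay as the last step left them, time stands still between calls to the robot, and variables do not carry over. Pictures are saved under pics/ and viewed, and the job is handed in when it is done.

Besides the shell and the picture viewer there is one more tool, called after "Emit:" as name(argument=value, ...), one argument or row to a line, values as JSON. carry_out: Moves the arm, as the interface text tells. Its arguments: {"type":"object","properties":{"deltas":{"type":"array","items":{"type":"object","properties":{"tx":{"type":"number"},"ty":{"type":"number"},"tz":{"type":"number"},"wx":{"type":"number"},"wy":{"type":"number"},"wz":{"type":"number"}}}},"gripper":{"type":"number"},"newtons":{"type":"number"}},"required":["deltas"]}

```bash
ls; mkdir -p pics
cat > h.py <<'E'
import numpy as np,cv2
from rig import *
def pts(s,mask=None):
    z=s["z_map"]; v,u=np.nonzero((z>0)&(mask if mask is not None else True))
    d=z[v,u]; x=(u-s["cx"])/s["fx"]*d; y=(v-s["cy"])/s["fy"]*d
    P=np.stack([x,-y,-d],1); R=np.array(s["rotation"])
    if R.size==4:
        from scipy.spatial.transform import Rotation as Ro; R=Ro.from_quat(R.ravel()).as_matrix()
    return P@R.reshape(3,3).T+np.array(s["xyz"]),u,v
def save(s,n): cv2.imwrite("pics/"+n,cv2.cvtColor(np.ascontiguousarray(s["frame"]),cv2.COLOR_RGB2BGR))
E
python3 - <<'E'
from h import *
st=read_state();print(st)
for c in ["top","scene"]:
    s=snapshot(c);save(s,c+"0.png");print({k:s[k] for k in s if k not in("frame","z_map")})
    for l in ["blue_tray","yellow_tray","camera_module","lens_case","dark_cup","tape_roll","blue_cup"]:
        for r in regions_of(l,c)[:3]:
            m=r["mask"];P,u,v=pts(s,m)
            if len(P)==0: continue
            zt=np.percentile(P[:,2],90);T=P[P[:,2]>zt-.006]
            rc=cv2.minAreaRect((T[:,:2]*1000).astype(np.float32))
            print(c,l,round(r["score"],2),r["box"],np.round(np.median(P,0),4),"ztop",round(zt,4),np.round(np.r_[rc[0],rc[1],rc[2]],1),len(P))
print(read_state()["time_s"])
E
```

```text
pics
{'time_s': 0.0, 'joint_pos': array([ 1.49969081e+00,  4.08373562e-02,  8.37829434e-02, -4.40343550e-04,
       -1.61551987e+00, -3.33727655e-01]), 'joint_vel': array([ 8.12879293e-04, -1.89508969e-03,  6.72597848e-04,  1.87076767e-05,
       -7.59535345e-04,  7.78409265e-04]), 'joint_torque': array([ 3.78700524e-04, -3.68204427e+01,  3.47418594e+01,  6.93244636e+00,
       -5.34505059e-03,  6.11303307e-06]), 'ee_pos': array([0.23610607, 0.55122364, 0.23025364]), 'orientation': array([-0.14207611, -0.69202774,  0.69331485,  0.14221989]), 'ft_force': array([ 0.1573666 , -0.05459327,  1.28773062]), 'torque': array([0.06708573, 0.0273355 , 0.02637697]), 'gripper_width': 0.08555095253822667}
{'fx': 402.7897807268306, 'fy': 402.7897807268306, 'cx': 246.43096628062435, 'cy': 186.36855112605085, 'xyz': array([ 0.34842386, -0.03824087,  0.88558326]), 'rotation': array([-0.07789976,  0.05410729,  0.70600076, -0.70183114])}
top blue_tray 0.62 [310.3, 203.7, 394.4, 251.0] [ 0.4234 -0.2411  0.0031] ztop 0.0064 [ 421.1 -240.6  101.9  165.     3.1] 3434
top yellow_tray 0.82 [221.2, 204.7, 298.
[... 1436 characters left out ...]
, 263.9, 236.8] [ 0.4207 -0.0427  0.0016] ztop 0.0051 [420.8 -33.8 107.7 172.    4.9] 1454
scene camera_module 0.62 [192.8, 174.3, 200.7, 199.7] [0.415  0.0904 0.0289] ztop 0.0482 [421.  106.8  43.5  16.9  68.7] 200
scene lens_case 0.55 [158.0, 175.6, 179.6, 194.6] [0.3781 0.1803 0.0211] ztop 0.0229 [382.8 199.7  67.6  49.7  69.8] 294
scene dark_cup 0.55 [222.3, 159.1, 245.3, 172.8] [0.6089 0.1992 0.0138] ztop 0.022 [611.1 205.   59.9  54.5  84.6] 208
scene tape_roll 0.51 [202.1, 172.2, 223.1, 187.2] [0.5024 0.1591 0.0114] ztop 0.0162 [504.5 170.   59.4  55.3  63.9] 234
scene blue_cup 0.82 [256.9, 161.7, 275.5, 176.3] [0.6631 0.1202 0.0171] ztop 0.0259 [667.1 124.3  65.6  55.3  52.1] 245
0.8
```

```bash
python3 -c "
import cv2
a=cv2.imread('pics/top0.png');cv2.imwrite('pics/t1.png',cv2.resize(a[60:300,90:410],(800,600),interpolation=cv2.INTER_CUBIC))"
```

```text
(no output)
```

View pics/t1.png

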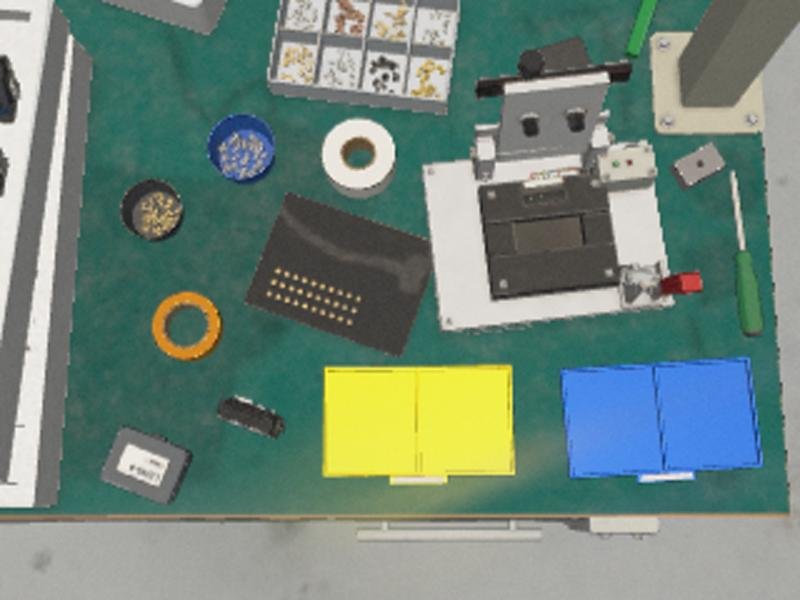

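View pics/scene0.png

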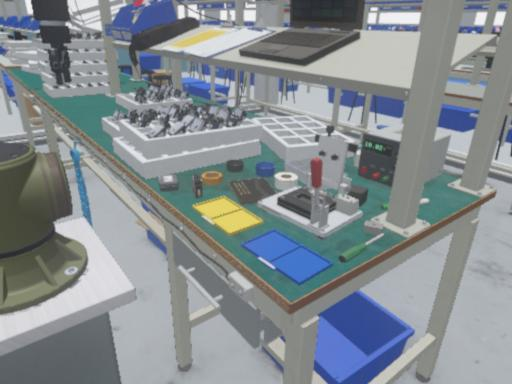

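```bash
cat >> h.py <<'E'
from scipy.spatial.transform import Rotation as Ro
def pose():
    st=read_state();R=Ro.from_quat(st["orientation"]).as_matrix()
    print("t",round(st["time_s"],2),"tcp_cm",np.round(st["ee_pos"]*100,2),"jaw deg",round(np.degrees(np.arctan2(R[1,2],R[0,2])),1),"fingers",np.round(R[:,1],3),"w",round(st["gripper_width"],4),"F",np.round(st["ft_force"],1),"j",np.round(st["joint_pos"],2))
E
python3 -c "
from h import *
pose()
s=snapshot('top');P,u,v=pts(s)
# foam tray edge
m=(P[:,2]>.05)&(P[:,1]>.2)&(P[:,0]>.3)&(P[:,0]<.7)
for x in np.arange(.3,.7,.05):
    k=m&(abs(P[:,0]-x)<.02); print(round(x,2), P[k,1].min() if k.any() else None, P[k,2].max() if k.any() else None)
m=(P[:,0]>.3)&(P[:,1]>-.33)&(P[:,1]<.08)&(P[:,2]>.04); print(P[m].min(0))
print(grip_point_offset)
"
```

```text
t 0.8 tcp_cm [23.63 55.15 23.13] jaw deg -113.2 fingers [ 0. -0. -1.] w 0.0858 F [ 1.7 -0.5 -0.4] j [ 1.5   0.04  0.08  0.   -1.62 -0.33]
0.3 None None
0.35 0.28295925861630605 0.08623469417734286
0.4 0.28245130145125724 0.13135889916076704
0.45 0.28073857092793625 0.14251336007187643
0.5 0.2797543228118489 0.1445571249031833
0.55 0.27900635976016647 0.1526811850739359
0.6 0.2777213641751327 0.15141871141693541
0.65 0.2761520967483853 0.14361196377527707
[ 0.49751936 -0.32469156  0.04001396]
0.0187
```

Emit:
carry_out(
  deltas=[
    {"tx":1.43,"ty":-3.38,"wz":-6.8},
    {"tx":1.43,"ty":-3.38,"wz":-6.8},
    {"tx":1.43,"ty":-3.38,"wz":-6.8},
    {"tx":1.43,"ty":-3.38,"wz":-6.8},
    {"tx":1.43,"ty":-3.38,"wz":-6.8},
    {"tx":1.43,"ty":-3.38,"wz":-6.8},
    {"tx":1.43,"ty":-3.38,"wz":-6.8},
    {"tx":1.43,"ty":-3.38,"wz":-6.8},
    {"tx":1.43,"ty":-3.38,"wz":-6.8},
    {"tx":1.43,"ty":-3.38,"wz":-6.8},
  ],
)

```text
validation failed for argument at $.de...
```

Emit:
carry_out(
  deltas=[
    {"tx":1.43,"ty":-3.38,"wz":-6.7},
    {"tx":1.43,"ty":-3.38,"wz":-6.7},
    {"tx":1.43,"ty":-3.38,"wz":-6.7},
    {},
  ],
)

```text
validation failed for argument at $.de...
```

```bash
python3 -c "
from h import *
pose()
s=snapshot('wrist');save(s,'w1.png');print(s['xyz'],s['rotation'])
for l in ['camera_module','lens_case','tape_roll','yellow_tray']:
    for r in regions_of(l,'wrist')[:2]:
        P,u,v=pts(s,r['mask']);
        if len(P)<10: continue
        zt=np.percentile(P[:,2],90);T=P[P[:,2]>zt-.006]
        rc=cv2.minAreaRect((T[:,:2]*1000).astype(np.float32))
        print(l,round(r['score'],2),r['box'],'ztop',round(zt,4),np.round(np.r_[rc[0],rc[1],rc[2]],1),len(P))
"
```

```text
t 0.85 tcp_cm [23.63 55.15 23.13] jaw deg -113.2 fingers [-0. -0. -1.] w 0.0856 F [ 0.9  0.1 -0.4] j [ 1.5   0.04  0.08 -0.   -1.62 -0.33]
[0.30421459 0.52205643 0.37472049] [ 0.08057529 -0.12210811  0.8255514  -0.54503405]
```

View pics/w1.png

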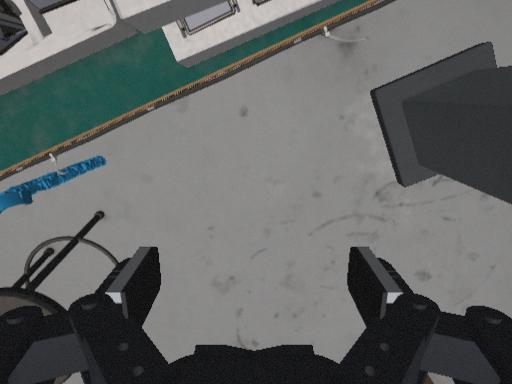

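The wrist view shows only floor, the arm hasn't moved. The rows were refused, so I'll give all six numbers in each.

Emit:
carry_out(
  deltas=[
    {"tx":1.43,"ty":-3.38,"tz":0,"wx":0,"wy":0,"wz":-6.8},
    {"tx":1.43,"ty":-3.38,"tz":0,"wx":0,"wy":0,"wz":-6.8},
    {"tx":1.43,"ty":-3.38,"tz":0,"wx":0,"wy":0,"wz":-6.8},
    {"tx":1.43,"ty":-3.38,"tz":0,"wx":0,"wy":0,"wz":-6.8},
    {"tx":1.43,"ty":-3.38,"tz":0,"wx":0,"wy":0,"wz":-6.8},
    {"tx":1.43,"ty":-3.38,"tz":0,"wx":0,"wy":0,"wz":-6.8},
    {"tx":1.43,"ty":-3.38,"tz":0,"wx":0,"wy":0,"wz":-6.8},
    {"tx":1.43,"ty":-3.38,"tz":0,"wx":0,"wy":0,"wz":-6.8},
    {"tx":1.43,"ty":-3.38,"tz":0,"wx":0,"wy":0,"wz":-6.8},
    {"tx":1.43,"ty":-3.38,"tz":0,"wx":0,"wy":0,"wz":-6.8},
  ],
)

```text
time_s: 1.93
ee_pos: [0.3795, 0.2119, 0.2317]
orientation: [-0.506, -0.494, 0.493, 0.507]
ft_force: [0.9, 0.9, 0.8]
gripper_width: 0.0854
```

Emit:
carry_out(
  deltas=[
    {"tx":1.43,"ty":-3.38,"tz":0,"wx":0,"wy":0,"wz":-6.7},
    {"tx":1.43,"ty":-3.38,"tz":0,"wx":0,"wy":0,"wz":-6.7},
    {"tx":1.43,"ty":-3.38,"tz":0,"wx":0,"wy":0,"wz":-6.7},
    {"tx":0,"ty":0,"tz":0,"wx":0,"wy":0,"wz":0},
  ],
)

```text
time_s: 2.27
ee_pos: [0.4235, 0.1073, 0.2318]
orientation: [0.587, 0.396, -0.395, -0.586]
ft_force: [-0.1, 0.9, -0.8]
gripper_width: 0.0855
```

```bash
cat >> h.py <<'E'
def look(labels,cam='wrist',name=None,n=2):
    pose()
    s=snapshot(cam)
    if name: save(s,name)
    for l in labels:
        for r in regions_of(l,cam)[:n]:
            P,u,v=pts(s,r['mask'])
            if len(P)<10: continue
            zt=np.percentile(P[:,2],90);T=P[P[:,2]>zt-.006]
            rc=cv2.minAreaRect((T[:,:2]*1000).astype(np.float32))
            print(l,round(r['score'],2),np.round(r['box']),'ztop',round(zt,4),np.round(np.r_[rc[0],rc[1],rc[2]],1),len(P))
    return s
E
python3 -c "
from h import *
look(['camera_module','lens_case','tape_roll','yellow_tray'],'wrist','w2.png')
"
```

```text
t 2.27 tcp_cm [42.35 10.73 23.18] jaw deg 158.0 fingers [ 0.001 -0.001 -1.   ] w 0.0855 F [-0.1  0.9 -0.8] j [ 0.72 -0.41 -0.3   0.   -1.67 -1.1 ]
camera_module 0.65 [243. 142. 266. 194.] ztop 0.0523 [424.3 111.2  47.5  17.6  68.8] 1046
camera_module 0.6 [139.   0. 277. 130.] ztop 0.0073 [420.8 -19.5 103.8 141.1   0. ] 11259
tape_roll 0.73 [187. 208. 239. 258.] ztop 0.0197 [507.3 172.1  58.9  58.7  66.6] 1400
yellow_tray 0.64 [140.   0. 272. 131.] ztop 0.0076 [ 4.203e+02 -1.960e+01  1.023e+02  1.414e+02  3.000e-01] 11341
```

View pics/w2.png

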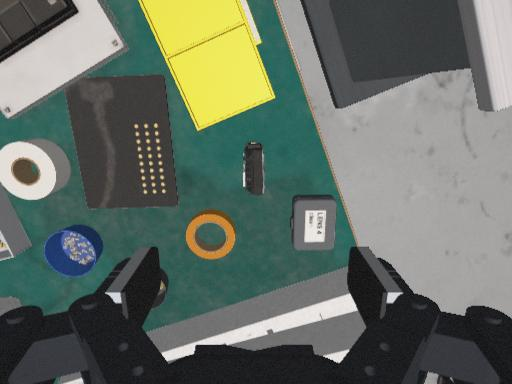

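Wrist view: module at (254,168) between the tape (210,233) and case (314,222). Its top rectangle agrees with the top camera. Descending.

Emit:
carry_out(
  deltas=[
    {"tx":0.05,"ty":0.39,"tz":-3.0,"wx":0,"wy":0,"wz":0.8},
    {"tx":0,"ty":0,"tz":-4.0,"wx":0,"wy":0,"wz":0},
    {"tx":0,"ty":0,"tz":-4.0,"wx":0,"wy":0,"wz":0},
    {"tx":0,"ty":0,"tz":-4.0,"wx":0,"wy":0,"wz":0},
    {"tx":0,"ty":0,"tz":-3.0,"wx":0,"wy":0,"wz":0},
    {"tx":0,"ty":0,"tz":-2.0,"wx":0,"wy":0,"wz":0},
    {"tx":0,"ty":0,"tz":-1.0,"wx":0,"wy":0,"wz":0},
    {"tx":0,"ty":0,"tz":0,"wx":0,"wy":0,"wz":0},
  ],
  gripper=0.7,
  newtons=30,
)

```text
time_s: 3.18
ee_pos: [0.4212, 0.1161, 0.0191]
orientation: [-0.58, -0.402, 0.405, 0.581]
ft_force: [-0.9, 0.6, 0.9]
gripper_width: 0.0598
```

Emit:
carry_out(
  deltas=[
    {"tx":0,"ty":0,"tz":0,"wx":0,"wy":0,"wz":0},
    {"tx":0,"ty":0,"tz":0,"wx":0,"wy":0,"wz":0},
    {"tx":0,"ty":0,"tz":0,"wx":0,"wy":0,"wz":0},
    {"tx":0,"ty":0,"tz":0,"wx":0,"wy":0,"wz":0},
    {"tx":0,"ty":0,"tz":0,"wx":0,"wy":0,"wz":0},
    {"tx":0,"ty":0,"tz":0,"wx":0,"wy":0,"wz":0},
  ],
  gripper=0,
)

```text
time_s: 3.68
ee_pos: [0.4238, 0.1168, 0.0231]
orientation: [-0.581, -0.404, 0.402, 0.581]
ft_force: [-0.9, 2.4, 6.4]
gripper_width: 0.0204
```

```bash
python3 -c "
from h import *
look(['camera_module'],'wrist','w3.png')
"
```

```text
t 3.68 tcp_cm [42.38 11.68  2.31] jaw deg 159.5 fingers [ 0.003  0.002 -1.   ] w 0.0204 F [-0.9  2.4  6.4] j [ 0.73 -0.35 -0.64  0.   -1.27 -1.09]
```

View pics/w3.png

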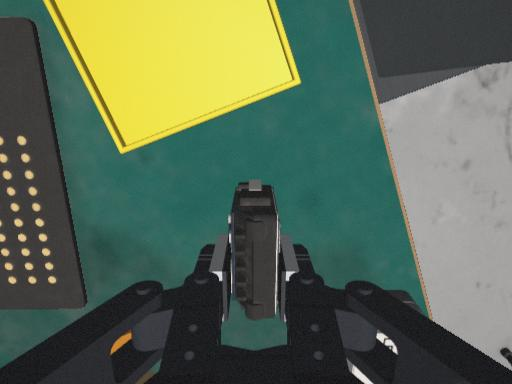

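Module is held between the pads, slightly off its middle (wrist rows 182–318, pads 240–300). Lifting and carrying.

Emit:
carry_out(
  deltas=[
    {"tx":0,"ty":0,"tz":2.0,"wx":0,"wy":0,"wz":0},
    {"tx":0,"ty":0,"tz":3.0,"wx":0,"wy":0,"wz":0},
    {"tx":0,"ty":-1.0,"tz":2.0,"wx":0,"wy":0,"wz":1.5},
    {"tx":0,"ty":-2.0,"tz":0,"wx":0,"wy":0,"wz":2},
    {"tx":0,"ty":-3.3,"tz":0,"wx":0,"wy":0,"wz":2},
    {"tx":0,"ty":-3.3,"tz":0,"wx":0,"wy":0,"wz":2},
    {"tx":0,"ty":-3.3,"tz":0,"wx":0,"wy":0,"wz":2},
    {"tx":0,"ty":-3.3,"tz":0,"wx":0,"wy":0,"wz":2},
    {"tx":0,"ty":-3.3,"tz":0,"wx":0,"wy":0,"wz":2},
    {"tx":0,"ty":-3.3,"tz":0,"wx":0,"wy":0,"wz":2},
  ],
)

```text
time_s: 4.62
ee_pos: [0.4223, -0.1136, 0.0916]
orientation: [0.521, 0.478, -0.478, -0.521]
ft_force: [0.4, 0.2, 0.1]
gripper_width: 0.0206
```

Emit:
carry_out(
  deltas=[
    {"tx":0,"ty":-3.3,"tz":0,"wx":0,"wy":0,"wz":2},
    {"tx":0,"ty":-3.3,"tz":0,"wx":0,"wy":0,"wz":2},
    {"tx":0,"ty":-3.3,"tz":0,"wx":0,"wy":0,"wz":2},
    {"tx":0,"ty":-3.0,"tz":0,"wx":0,"wy":0,"wz":2},
    {"tx":0,"ty":-2.0,"tz":0,"wx":0,"wy":0,"wz":0},
    {"tx":0,"ty":-1.0,"tz":0,"wx":0,"wy":0,"wz":0},
    {"tx":0,"ty":0,"tz":0,"wx":0,"wy":0,"wz":0},
    {"tx":0,"ty":0,"tz":0,"wx":0,"wy":0,"wz":0},
    {"tx":0,"ty":0,"tz":0,"wx":0,"wy":0,"wz":0},
    {"tx":0,"ty":0,"tz":0,"wx":0,"wy":0,"wz":0},
  ],
)

```text
time_s: 5.45
ee_pos: [0.4229, -0.2701, 0.0914]
orientation: [0.486, 0.513, -0.513, -0.486]
ft_force: [-0.1, -0.3, -0.7]
gripper_width: 0.0208
```

```bash
python3 -c "
from h import *
look(['blue_tray','camera_module'],'wrist','w4.png')
"
```

```text
t 5.45 tcp_cm [ 42.29 -27.01   9.14] jaw deg -176.9 fingers [ 0.  0. -1.] w 0.0208 F [-0.1 -0.3 -0.7] j [-0.17 -0.2  -0.4  -0.   -1.37  0.22]
blue_tray 0.85 [181. 124. 320. 325.] ztop 0.0084 [ 421.7 -241.5  102.1  165.1    3.3] 13728
camera_module 0.74 [228. 181. 280. 322.] ztop 0.1204 [ 421.9 -275.6   18.1   48.3    2.7] 6191
```

View pics/w4.png

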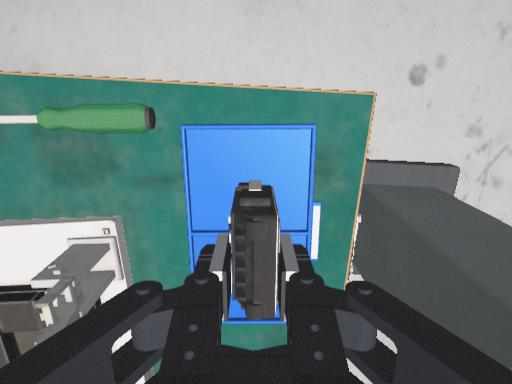

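Module top at 120 mm, centre (0.422, −0.2756), blue tray at (0.4217, −0.2415). Shift a bit and lower.

Emit:
carry_out(
  deltas=[
    {"tx":0.2,"ty":-0.6,"tz":-1.0,"wx":0,"wy":0,"wz":0},
    {"tx":0,"ty":0,"tz":-2.0,"wx":0,"wy":0,"wz":0},
    {"tx":0,"ty":0,"tz":-1.5,"wx":0,"wy":0,"wz":0},
    {"tx":0,"ty":0,"tz":-1.0,"wx":0,"wy":0,"wz":0},
    {"tx":0,"ty":0,"tz":-0.5,"wx":0,"wy":0,"wz":0},
    {"tx":0,"ty":0,"tz":-0.2,"wx":0,"wy":0,"wz":0},
    {"tx":0,"ty":0,"tz":0,"wx":0,"wy":0,"wz":0},
    {"tx":0,"ty":0,"tz":0,"wx":0,"wy":0,"wz":0},
  ],
)

```text
time_s: 6.27
ee_pos: [0.4252, -0.2773, 0.0301]
orientation: [0.487, 0.513, -0.513, -0.486]
ft_force: [0.1, -0.3, -0.4]
gripper_width: 0.0206
```

```bash
python3 -c "
from h import *
look(['camera_module'],'wrist','w5.png')
"
```

```text
t 6.27 tcp_cm [ 42.52 -27.73   3.01] jaw deg -177.0 fingers [ 0.001 -0.001 -1.   ] w 0.0206 F [ 0.1 -0.3 -0.4] j [-0.18 -0.14 -0.46  0.   -1.25  0.23]
camera_module 0.56 [227. 181. 281. 321.] ztop 0.0591 [ 424.1 -282.8   18.2   48.1    3.1] 6100
```

Emit:
carry_out(
  deltas=[
    {"tx":0,"ty":0,"tz":-0.15,"wx":0,"wy":0,"wz":0},
    {"tx":0,"ty":0,"tz":-0.1,"wx":0,"wy":0,"wz":0},
    {"tx":0,"ty":0,"tz":-0.1,"wx":0,"wy":0,"wz":0},
    {"tx":0,"ty":0,"tz":0,"wx":0,"wy":0,"wz":0},
  ],
)

```text
time_s: 6.7
ee_pos: [0.4249, -0.2771, 0.0261]
orientation: [0.487, 0.513, -0.513, -0.486]
ft_force: [-0.1, -0.0, 1.5]
gripper_width: 0.0209
```

Emit:
carry_out(
  deltas=[
    {"tx":0,"ty":0,"tz":0,"wx":0,"wy":0,"wz":0},
    {"tx":0,"ty":0,"tz":0,"wx":0,"wy":0,"wz":0},
    {"tx":0,"ty":0,"tz":0,"wx":0,"wy":0,"wz":0},
    {"tx":0,"ty":0,"tz":0,"wx":0,"wy":0,"wz":0},
    {"tx":0,"ty":0,"tz":0,"wx":0,"wy":0,"wz":0},
  ],
  gripper=0.5,
)

```text
time_s: 7.12
ee_pos: [0.4246, -0.277, 0.0257]
orientation: [-0.487, -0.513, 0.513, 0.487]
ft_force: [1.1, 0.6, 0.6]
gripper_width: 0.0426
```

```bash
python3 -c "
from h import *
look(['camera_module'],'wrist','w6.png')
"
```

```text
t 7.12 tcp_cm [ 42.46 -27.7    2.57] jaw deg -177.0 fingers [-0. -0. -1.] w 0.0426 F [1.1 0.6 0.6] j [-0.18 -0.14 -0.46  0.   -1.24  0.23]
camera_module 0.68 [226. 183. 281. 319.] ztop 0.0551 [ 423.8 -282.7   18.2   48.3    3. ] 6282
```

View pics/w6.png

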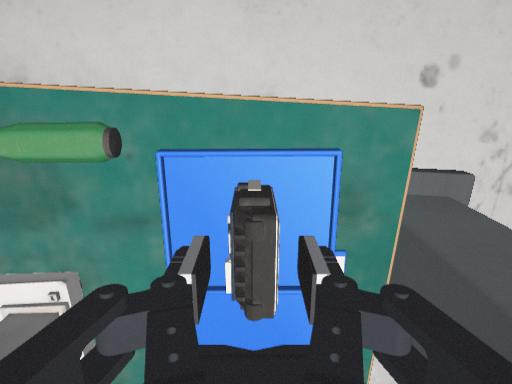

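Module stands free in the −y compartment (255,250), open jaws clear. Up and over to the lens case.

Emit:
carry_out(
  deltas=[
    {"tx":0,"ty":0,"tz":3.0,"wx":0,"wy":0,"wz":0},
    {"tx":0,"ty":0,"tz":4.0,"wx":0,"wy":0,"wz":0},
    {"tx":0,"ty":0,"tz":4.0,"wx":0,"wy":0,"wz":0},
    {"tx":-0.3,"ty":3,"tz":2,"wx":0,"wy":0,"wz":-2},
    {"tx":-0.3,"ty":3.75,"tz":0,"wx":0,"wy":0,"wz":-2},
    {"tx":-0.3,"ty":3.75,"tz":0,"wx":0,"wy":0,"wz":-2},
    {"tx":-0.3,"ty":3.75,"tz":0,"wx":0,"wy":0,"wz":-2},
    {"tx":-0.3,"ty":3.75,"tz":0,"wx":0,"wy":0,"wz":-2},
    {"tx":-0.3,"ty":3.75,"tz":0,"wx":0,"wy":0,"wz":-2},
    {"tx":-0.3,"ty":3.75,"tz":0,"wx":0,"wy":0,"wz":-2},
  ],
  gripper=0.9,
)

```text
time_s: 8.05
ee_pos: [0.4032, -0.0204, 0.156]
orientation: [0.546, 0.45, -0.449, -0.546]
ft_force: [0.6, 0.7, -0.1]
gripper_width: 0.0769
```

Emit:
carry_out(
  deltas=[
    {"tx":-0.3,"ty":3.75,"tz":0,"wx":0,"wy":0,"wz":-2},
    {"tx":-0.3,"ty":3.75,"tz":0,"wx":0,"wy":0,"wz":-2},
    {"tx":-0.3,"ty":3.75,"tz":0,"wx":0,"wy":0,"wz":-2},
    {"tx":-0.3,"ty":3.75,"tz":0,"wx":0,"wy":0,"wz":-2},
    {"tx":-0.3,"ty":3.75,"tz":0,"wx":0,"wy":0,"wz":-2},
    {"tx":-0.3,"ty":3.75,"tz":0,"wx":0,"wy":0,"wz":-2},
    {"tx":-0.3,"ty":0,"tz":0,"wx":0,"wy":0,"wz":-1},
    {"tx":0,"ty":0,"tz":0,"wx":0,"wy":0,"wz":0},
    {"tx":0,"ty":0,"tz":0,"wx":0,"wy":0,"wz":0},
    {"tx":0,"ty":0,"tz":0,"wx":0,"wy":0,"wz":0},
  ],
)

```text
time_s: 8.88
ee_pos: [0.3829, 0.2024, 0.1559]
orientation: [-0.593, -0.385, 0.385, 0.593]
ft_force: [-0.1, 0.1, -0.2]
gripper_width: 0.0772
```

```bash
python3 -c "
from h import *
look(['lens_case','tape_roll'],'wrist','w7.png')
"
```

```text
t 8.88 tcp_cm [38.29 20.24 15.59] jaw deg 156.0 fingers [ 0.  0. -1.] w 0.0772 F [-0.1  0.1 -0.2] j [ 0.96 -0.43 -0.45  0.   -1.54 -1.38]
lens_case 0.65 [221. 144. 283. 218.] ztop 0.0262 [385.4 203.2  64.8  49.9  68.9] 4028
tape_roll 0.82 [ 85. 169. 158. 235.] ztop 0.0196 [507.3 172.9  59.9  59.2  35. ] 2703
```

View pics/w7.png

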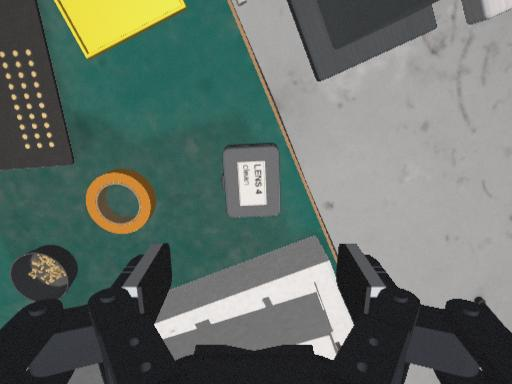

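Case at (251,181), its long side across the jaw direction. Centre (0.3854, 0.2032), angle 69°. Descending.

Emit:
carry_out(
  deltas=[
    {"tx":0.25,"ty":0.1,"tz":-2.0,"wx":0,"wy":0,"wz":2.9},
    {"tx":0,"ty":0,"tz":-4.0,"wx":0,"wy":0,"wz":0},
    {"tx":0,"ty":0,"tz":-4.0,"wx":0,"wy":0,"wz":0},
    {"tx":0,"ty":0,"tz":-3.0,"wx":0,"wy":0,"wz":0},
    {"tx":0,"ty":0,"tz":-1.5,"wx":0,"wy":0,"wz":0},
    {"tx":0,"ty":0,"tz":-0.5,"wx":0,"wy":0,"wz":0},
    {"tx":0,"ty":0,"tz":0,"wx":0,"wy":0,"wz":0},
    {"tx":0,"ty":0,"tz":0,"wx":0,"wy":0,"wz":0},
  ],
)

```text
time_s: 9.7
ee_pos: [0.386, 0.2042, 0.0072]
orientation: [0.583, 0.401, -0.399, -0.583]
ft_force: [0.9, 0.4, 0.9]
gripper_width: 0.077
```

Emit:
carry_out(
  deltas=[
    {"tx":0,"ty":0,"tz":0,"wx":0,"wy":0,"wz":0},
    {"tx":0,"ty":0,"tz":0,"wx":0,"wy":0,"wz":0},
    {"tx":0,"ty":0,"tz":0,"wx":0,"wy":0,"wz":0},
    {"tx":0,"ty":0,"tz":0,"wx":0,"wy":0,"wz":0},
    {"tx":0,"ty":0,"tz":0,"wx":0,"wy":0,"wz":0},
    {"tx":0,"ty":0,"tz":0,"wx":0,"wy":0,"wz":0},
  ],
  gripper=0,
)

```text
time_s: 10.2
ee_pos: [0.386, 0.2047, 0.0074]
orientation: [-0.583, -0.401, 0.399, 0.583]
ft_force: [-1.7, 0.0, 5.6]
gripper_width: 0.0494
```

```bash
python3 -c "
from h import *
look(['lens_case'],'wrist','w8.png')
"
```

```text
t 10.2 tcp_cm [38.6  20.47  0.74] jaw deg 158.9 fingers [ 0.002  0.002 -1.   ] w 0.0494 F [-1.7  0.   5.6] j [ 0.95 -0.34 -0.67  0.   -1.24 -1.32]
lens_case 0.69 [198. 182. 313. 325.] ztop 0.026 [385.5 203.1  65.6  49.9  69. ] 15299
```

View pics/w8.png

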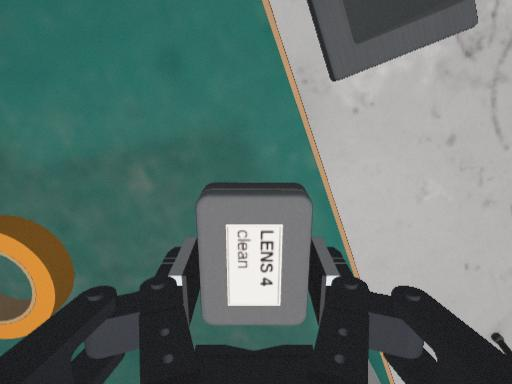

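Held squarely (case 198–313 × 182–325). Lifting and carrying to the +y blue compartment.

Emit:
carry_out(
  deltas=[
    {"tx":0,"ty":0,"tz":2.0,"wx":0,"wy":0,"wz":0},
    {"tx":0,"ty":0,"tz":3.0,"wx":0,"wy":0,"wz":0},
    {"tx":0.3,"ty":-1.0,"tz":2.0,"wx":0,"wy":0,"wz":0},
    {"tx":0.3,"ty":-2.0,"tz":1,"wx":0,"wy":0,"wz":2},
    {"tx":0.3,"ty":-3.4,"tz":0,"wx":0,"wy":0,"wz":2},
    {"tx":0.3,"ty":-3.4,"tz":0,"wx":0,"wy":0,"wz":2},
    {"tx":0.3,"ty":-3.4,"tz":0,"wx":0,"wy":0,"wz":2},
    {"tx":0.3,"ty":-3.4,"tz":0,"wx":0,"wy":0,"wz":2},
    {"tx":0.3,"ty":-3.4,"tz":0,"wx":0,"wy":0,"wz":2},
    {"tx":0.3,"ty":-3.4,"tz":0,"wx":0,"wy":0,"wz":2},
  ],
)

```text
time_s: 11.13
ee_pos: [0.409, -0.0314, 0.086]
orientation: [0.529, 0.469, -0.468, -0.529]
ft_force: [0.8, 0.9, -1.5]
gripper_width: 0.0491
```

Emit:
carry_out(
  deltas=[
    {"tx":0.3,"ty":-3.4,"tz":0,"wx":0,"wy":0,"wz":2},
    {"tx":0.3,"ty":-3.4,"tz":0,"wx":0,"wy":0,"wz":2},
    {"tx":0.4,"ty":-3.4,"tz":0,"wx":0,"wy":0,"wz":2},
    {"tx":0,"ty":-3.0,"tz":0,"wx":0,"wy":0,"wz":2},
    {"tx":0,"ty":-2.5,"tz":0,"wx":0,"wy":0,"wz":2},
    {"tx":0,"ty":-1.3,"tz":0,"wx":0,"wy":0,"wz":0.3},
    {"tx":0,"ty":0,"tz":0,"wx":0,"wy":0,"wz":0},
    {"tx":0,"ty":0,"tz":0,"wx":0,"wy":0,"wz":0},
    {"tx":0,"ty":0,"tz":0,"wx":0,"wy":0,"wz":0},
    {"tx":0,"ty":0,"tz":0,"wx":0,"wy":0,"wz":0},
  ],
)

```text
time_s: 11.97
ee_pos: [0.4193, -0.1992, 0.0858]
orientation: [0.486, 0.514, -0.514, -0.486]
ft_force: [-0.6, 0.4, -0.8]
gripper_width: 0.049
```

```bash
python3 -c "
from h import *
look(['lens_case','camera_module'],'wrist','w9.png')
"
```

```text
t 11.97 tcp_cm [ 41.93 -19.92   8.58] jaw deg -176.7 fingers [ 0.  0. -1.] w 0.049 F [-0.6  0.4 -0.8] j [-0.01 -0.31 -0.49 -0.   -1.38  0.06]
lens_case 0.55 [195. 183. 313. 324.] ztop 0.1044 [ 419.4 -200.8   50.    65.6    3.1] 15533
camera_module 0.69 [228.  24. 274. 128.] ztop 0.0553 [ 423.9 -282.    18.    47.7    2.3] 3922
```

View pics/w9.png

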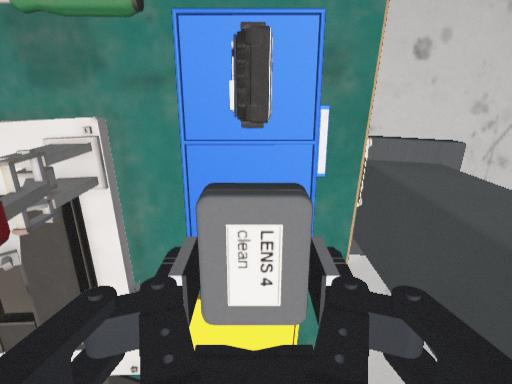

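Case centred over the compartment (0.4194, −0.2008), and the module stands well centred at (252,75). Lowering about 75 mm.

Emit:
carry_out(
  deltas=[
    {"tx":0,"ty":0,"tz":-1.5,"wx":0,"wy":0,"wz":0},
    {"tx":0,"ty":0,"tz":-2.5,"wx":0,"wy":0,"wz":0},
    {"tx":0,"ty":0,"tz":-1.5,"wx":0,"wy":0,"wz":0},
    {"tx":0,"ty":0,"tz":-1.0,"wx":0,"wy":0,"wz":0},
    {"tx":0,"ty":0,"tz":-0.5,"wx":0,"wy":0,"wz":0},
    {"tx":0,"ty":0,"tz":-0.3,"wx":0,"wy":0,"wz":0},
    {"tx":0,"ty":0,"tz":-0.1,"wx":0,"wy":0,"wz":0},
    {"tx":0,"ty":0,"tz":-0.1,"wx":0,"wy":0,"wz":0},
    {"tx":0,"ty":0,"tz":0,"wx":0,"wy":0,"wz":0},
    {"tx":0,"ty":0,"tz":0,"wx":0,"wy":0,"wz":0},
  ],
)

```text
time_s: 12.95
ee_pos: [0.4196, -0.2001, 0.0115]
orientation: [0.486, 0.514, -0.514, -0.485]
ft_force: [0.1, 0.8, 0.3]
gripper_width: 0.0491
```

```bash
python3 -c "
from h import *
look(['lens_case'],'wrist','w10.png')
"
```

```text
t 12.95 tcp_cm [ 41.96 -20.01   1.15] jaw deg -176.8 fingers [ 0.001 -0.    -1.   ] w 0.0491 F [0.1 0.8 0.3] j [-0.01 -0.25 -0.59  0.   -1.23  0.06]
lens_case 0.66 [197. 183. 315. 327.] ztop 0.0301 [ 419.7 -201.6   50.1   65.6    3.2] 15580
lens_case 0.36 [211.   1. 286. 152.] ztop 0.0551 [ 423.7 -279.1   18.2   41.7    2.9] 9839
```

~1 mm left.

Emit:
carry_out(
  deltas=[
    {"tx":0,"ty":0,"tz":-0.08,"wx":0,"wy":0,"wz":0},
    {"tx":0,"ty":0,"tz":-0.05,"wx":0,"wy":0,"wz":0},
    {"tx":0,"ty":0,"tz":0,"wx":0,"wy":0,"wz":0},
  ],
)

```text
time_s: 13.3
ee_pos: [0.4196, -0.2002, 0.0104]
orientation: [0.486, 0.514, -0.514, -0.485]
ft_force: [-1.7, 1.4, 4.9]
gripper_width: 0.0491
```

Emit:
carry_out(
  deltas=[
    {"tx":0,"ty":0,"tz":0,"wx":0,"wy":0,"wz":0},
    {"tx":0,"ty":0,"tz":0,"wx":0,"wy":0,"wz":0},
    {"tx":0,"ty":0,"tz":0,"wx":0,"wy":0,"wz":0},
    {"tx":0,"ty":0,"tz":0,"wx":0,"wy":0,"wz":0},
  ],
  gripper=0.75,
)

```text
time_s: 13.63
ee_pos: [0.4191, -0.2, 0.0093]
orientation: [-0.486, -0.514, 0.514, 0.486]
ft_force: [-0.2, -0.7, -0.7]
gripper_width: 0.0643
```

```bash
python3 -c "
from h import *
look(['lens_case'],'wrist','w11.png')
"
```

```text
t 13.63 tcp_cm [ 41.91 -20.     0.93] jaw deg -176.8 fingers [-0.  0. -1.] w 0.0643 F [-0.2 -0.7 -0.7] j [-0.01 -0.25 -0.59 -0.   -1.23  0.06]
lens_case 0.82 [196. 183. 313. 328.] ztop 0.029 [ 419.7 -202.1   50.2   64.8    3.4] 15954
```

View pics/w11.png

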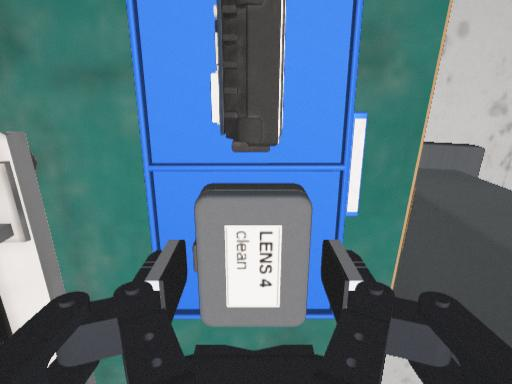

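Case sits flat in the middle of its compartment (254,255); jaws free. Next, the tape.

Emit:
carry_out(
  deltas=[
    {"tx":0,"ty":0,"tz":3.0,"wx":0,"wy":0,"wz":0},
    {"tx":0,"ty":0,"tz":4.0,"wx":0,"wy":0,"wz":0},
    {"tx":0,"ty":0,"tz":4.0,"wx":0,"wy":0,"wz":0},
    {"tx":0,"ty":3,"tz":2,"wx":0,"wy":0,"wz":-3},
    {"tx":0,"ty":3.8,"tz":0,"wx":0,"wy":0,"wz":-3},
    {"tx":0,"ty":3.8,"tz":0,"wx":0,"wy":0,"wz":-3},
    {"tx":0,"ty":3.8,"tz":0,"wx":0,"wy":0,"wz":-3},
    {"tx":0,"ty":3.8,"tz":0,"wx":0,"wy":0,"wz":-3},
    {"tx":0,"ty":3.8,"tz":0,"wx":0,"wy":0,"wz":-3},
    {"tx":0,"ty":3.8,"tz":0,"wx":0,"wy":0,"wz":-3},
  ],
  gripper=1,
)

```text
time_s: 14.57
ee_pos: [0.4188, 0.0599, 0.1398]
orientation: [-0.572, -0.416, 0.416, 0.572]
ft_force: [0.8, -0.5, 0.5]
gripper_width: 0.0855
```

Emit:
carry_out(
  deltas=[
    {"tx":2,"ty":3.4,"tz":0,"wx":0,"wy":0,"wz":-3},
    {"tx":2.4,"ty":3.3,"tz":0,"wx":0,"wy":0,"wz":-3},
    {"tx":2.4,"ty":3,"tz":0,"wx":0,"wy":0,"wz":-3},
    {"tx":2,"ty":1.8,"tz":0,"wx":0,"wy":0,"wz":-3},
    {"tx":0,"ty":0,"tz":0,"wx":0,"wy":0,"wz":0},
    {"tx":0,"ty":0,"tz":0,"wx":0,"wy":0,"wz":0},
    {"tx":0,"ty":0,"tz":0,"wx":0,"wy":0,"wz":0},
  ],
)

```text
time_s: 15.15
ee_pos: [0.5069, 0.1727, 0.1391]
orientation: [0.612, 0.354, -0.355, -0.612]
ft_force: [-0.7, -0.1, -0.7]
gripper_width: 0.0855
```

```bash
python3 -c "
from h import *
s=look(['tape_roll','dark_cup','blue_cup'],'wrist','w12.png')
P,u,v=pts(s); k=(v>220)&(v<330)&((u<180)|(u>330))&(P[:,2]>.1)
T=P[k]; print('tip z', np.percentile(T[:,2],[0,1,5,20]))
"
```

```text
t 15.15 tcp_cm [50.69 17.27 13.91] jaw deg 150.2 fingers [-0.001 -0.001 -1.   ] w 0.0855 F [-0.7 -0.1 -0.7] j [ 0.7  -0.12 -0.24 -0.   -1.45 -1.22]
tape_roll 0.83 [221. 145. 290. 219.] ztop 0.0197 [507.8 172.1  59.4  58.8  62.2] 2676
dark_cup 0.67 [158. 239. 204. 300.] ztop 0.0244 [606.1 210.3  55.9  39.7  56.6] 2224
blue_cup 0.93 [ 27. 195. 110. 266.] ztop 0.0293 [668.4 126.   62.   61.1  20.6] 4666
tip z [0.10004349 0.10509899 0.15881248 0.17236706]
```

View pics/w12.png

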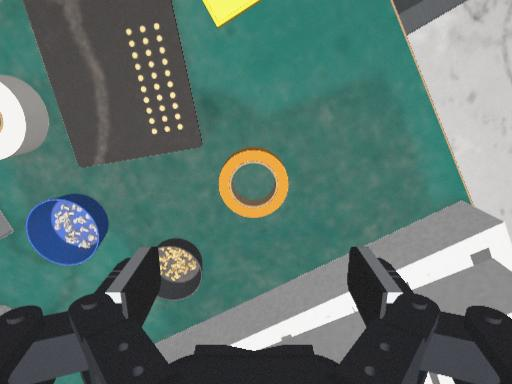

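Tape at (254,183), jaws around it; measured centre (0.5075, 0.1723). Descending.

Emit:
carry_out(
  deltas=[
    {"tx":0.05,"ty":0,"tz":-2.0,"wx":0,"wy":0,"wz":0},
    {"tx":0,"ty":0,"tz":-4.0,"wx":0,"wy":0,"wz":0},
    {"tx":0,"ty":0,"tz":-4.0,"wx":0,"wy":0,"wz":0},
    {"tx":0,"ty":0,"tz":-2.0,"wx":0,"wy":0,"wz":0},
    {"tx":0,"ty":0,"tz":-1.0,"wx":0,"wy":0,"wz":0},
    {"tx":0,"ty":0,"tz":-0.5,"wx":0,"wy":0,"wz":0},
    {"tx":0,"ty":0,"tz":-0.2,"wx":0,"wy":0,"wz":0},
    {"tx":0,"ty":0,"tz":0,"wx":0,"wy":0,"wz":0},
    {"tx":0,"ty":0,"tz":0,"wx":0,"wy":0,"wz":0},
  ],
)

```text
time_s: 16.1
ee_pos: [0.5088, 0.1736, 0.0045]
orientation: [-0.612, -0.356, 0.354, 0.612]
ft_force: [-0.1, -0.2, 0.0]
gripper_width: 0.0853
```

Emit:
carry_out(
  deltas=[
    {"tx":0,"ty":0,"tz":0,"wx":0,"wy":0,"wz":0},
    {"tx":0,"ty":0,"tz":0,"wx":0,"wy":0,"wz":0},
    {"tx":0,"ty":0,"tz":0,"wx":0,"wy":0,"wz":0},
    {"tx":0,"ty":0,"tz":0,"wx":0,"wy":0,"wz":0},
    {"tx":0,"ty":0,"tz":0,"wx":0,"wy":0,"wz":0},
    {"tx":0,"ty":0,"tz":0,"wx":0,"wy":0,"wz":0},
  ],
  gripper=0,
)

```text
time_s: 16.6
ee_pos: [0.5083, 0.1734, 0.0037]
orientation: [0.612, 0.355, -0.354, -0.612]
ft_force: [-0.9, 0.8, 6.5]
gripper_width: 0.0584
```

Emit:
carry_out(
  deltas=[
    {"tx":0,"ty":0,"tz":1.0,"wx":0,"wy":0,"wz":0},
    {"tx":0,"ty":0,"tz":2,"wx":0,"wy":0,"wz":0},
    {"tx":0,"ty":0,"tz":2,"wx":0,"wy":0,"wz":0},
    {"tx":0,"ty":0,"tz":2,"wx":0,"wy":0,"wz":0},
    {"tx":0,"ty":0,"tz":0,"wx":0,"wy":0,"wz":0},
    {"tx":0,"ty":0,"tz":0,"wx":0,"wy":0,"wz":0},
  ],
)

```text
time_s: 17.1
ee_pos: [0.5082, 0.1734, 0.074]
orientation: [-0.612, -0.356, 0.354, 0.612]
ft_force: [0.0, -0.3, -1.5]
gripper_width: 0.0585
```

```bash
python3 -c "
from h import *
look(['tape_roll','dark_cup'],'wrist','w13.png')
"
```

```text
t 17.1 tcp_cm [50.82 17.34  7.4 ] jaw deg 150.2 fingers [ 0.002  0.002 -1.   ] w 0.0585 F [ 0.  -0.3 -1.5] j [ 0.7  -0.09 -0.33 -0.   -1.33 -1.22]
tape_roll 0.81 [190. 191. 323. 320.] ztop 0.0896 [508.  172.4  61.   58.3  59.5] 10334
dark_cup 0.79 [177. 294. 190. 339.] ztop 0.0271 [559.6 188.3 118.8   6.7  44.6] 301
```

View pics/w13.png

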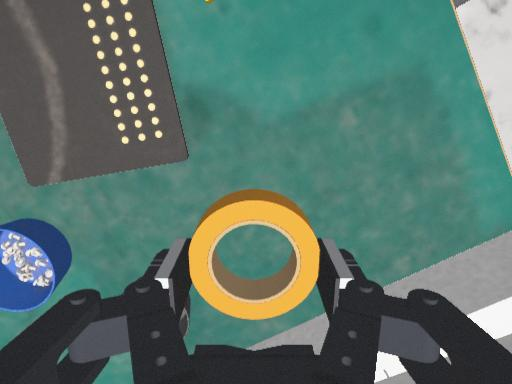

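Tape held level (190–323 × 191–320). Carrying to the −y yellow compartment.

Emit:
carry_out(
  deltas=[
    {"tx":-2,"ty":-2,"tz":1,"wx":0,"wy":0,"wz":0},
    {"tx":-2.5,"ty":-3,"tz":0,"wx":0,"wy":0,"wz":-1},
    {"tx":-2.5,"ty":-3,"tz":0,"wx":0,"wy":0,"wz":-1},
    {"tx":-1.8,"ty":-3.4,"tz":0,"wx":0,"wy":0,"wz":-1},
    {"tx":0,"ty":-3.5,"tz":0,"wx":0,"wy":0,"wz":-1},
    {"tx":0,"ty":-3.5,"tz":0,"wx":0,"wy":0,"wz":-1},
    {"tx":0,"ty":-3,"tz":0,"wx":0,"wy":0,"wz":0},
    {"tx":0,"ty":-2,"tz":0,"wx":0,"wy":0,"wz":0},
    {"tx":0,"ty":-1.1,"tz":0,"wx":0,"wy":0,"wz":0},
    {"tx":0,"ty":0,"tz":0,"wx":0,"wy":0,"wz":0},
  ],
)

```text
time_s: 18.08
ee_pos: [0.4188, -0.0739, 0.0815]
orientation: [-0.627, -0.326, 0.327, 0.627]
ft_force: [0.7, -0.5, 0.4]
gripper_width: 0.0588
```

Emit:
carry_out(
  deltas=[
    {"tx":0,"ty":0,"tz":0,"wx":0,"wy":0,"wz":0},
    {"tx":0,"ty":0,"tz":0,"wx":0,"wy":0,"wz":0},
    {"tx":0,"ty":0,"tz":0,"wx":0,"wy":0,"wz":0},
  ],
)

```text
time_s: 18.33
ee_pos: [0.4196, -0.0714, 0.0821]
orientation: [-0.626, -0.328, 0.328, 0.627]
ft_force: [-0.6, 1.1, -0.3]
gripper_width: 0.0584
```

```bash
python3 -c "
from h import *
look(['tape_roll','yellow_tray'],'wrist','w14.png')
look(['tape_roll','yellow_tray','lens_case','camera_module'],'top','t2.png',1)
"
```

```text
t 18.33 tcp_cm [41.96 -7.14  8.21] jaw deg 145.3 fingers [-0.001  0.    -1.   ] w 0.0584 F [-0.6  1.1 -0.3] j [ 0.31 -0.43 -0.59 -0.   -1.41 -0.92]
tape_roll 0.8 [187. 189. 322. 321.] ztop 0.0978 [419.1 -72.5  60.6  58.4  55.7] 10332
yellow_tray 0.64 [162. 117. 389. 346.] ztop 0.0085 [ 4.200e+02 -3.160e+01  1.020e+02  1.652e+02  4.000e-01] 15558
yellow_tray 0.55 [188. 191. 324. 318.] ztop 0.0978 [419.2 -72.8  60.1  58.5  58.4] 10022
t 18.48 tcp_cm [41.97 -7.14  8.24] jaw deg 145.3 fingers [-0.  0. -1.] w 0.0583 F [ 0.6  0.  -0.5] j [ 0.31 -0.43 -0.59 -0.   -1.41 -0.92]
yellow_tray 0.61 [273. 245. 298. 249.] ztop 0.008 [380.4 -88.4  14.8  49.2  11.2] 95
lens_case 0.79 [318. 218. 356. 244.] ztop 0.0291 [ 416.  -167.8   50.2  131.6    4.7] 689
camera_module 0.75 [363. 218. 392. 229.] ztop 0.0548 [ 423.1 -280.5   17.5   46.5    3.4] 283
```

View pics/w14.png

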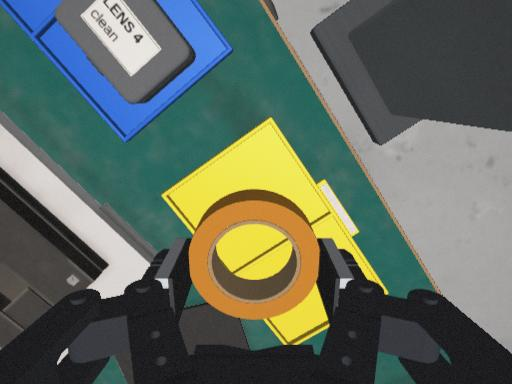

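Tape over the −y compartment at (0.419, −0.0725), target (0.420, −0.072) (parallax shows the divider through the bore). Lowering.

Emit:
carry_out(
  deltas=[
    {"tx":0.1,"ty":0,"tz":-1.5,"wx":0,"wy":0,"wz":0},
    {"tx":0,"ty":0,"tz":-2.5,"wx":0,"wy":0,"wz":0},
    {"tx":0,"ty":0,"tz":-1.5,"wx":0,"wy":0,"wz":0},
    {"tx":0,"ty":0,"tz":-1.0,"wx":0,"wy":0,"wz":0},
    {"tx":0,"ty":0,"tz":-0.5,"wx":0,"wy":0,"wz":0},
    {"tx":0,"ty":0,"tz":-0.3,"wx":0,"wy":0,"wz":0},
    {"tx":0,"ty":0,"tz":-0.1,"wx":0,"wy":0,"wz":0},
    {"tx":0,"ty":0,"tz":0,"wx":0,"wy":0,"wz":0},
    {"tx":0,"ty":0,"tz":0,"wx":0,"wy":0,"wz":0},
  ],
)

```text
time_s: 19.48
ee_pos: [0.4213, -0.0719, 0.0094]
orientation: [0.627, 0.328, -0.327, -0.626]
ft_force: [0.3, -0.7, -0.6]
gripper_width: 0.0585
```

```bash
python3 -c "
from h import *
look(['tape_roll'],'wrist','w15.png')
"
```

```text
t 19.48 tcp_cm [42.13 -7.19  0.94] jaw deg 145.2 fingers [ 0.001  0.    -1.   ] w 0.0585 F [ 0.3 -0.7 -0.6] j [ 0.31 -0.37 -0.69  0.   -1.26 -0.92]
tape_roll 0.69 [191. 190. 323. 320.] ztop 0.025 [420.8 -73.1  60.4  58.3  52.4] 10190
```

Emit:
carry_out(
  deltas=[
    {"tx":0,"ty":0,"tz":-0.12,"wx":0,"wy":0,"wz":0},
    {"tx":0,"ty":0,"tz":-0.1,"wx":0,"wy":0,"wz":0},
    {"tx":0,"ty":0,"tz":0,"wx":0,"wy":0,"wz":0},
    {"tx":0,"ty":0,"tz":0,"wx":0,"wy":0,"wz":0},
  ],
)

```text
time_s: 19.92
ee_pos: [0.421, -0.072, 0.0068]
orientation: [0.627, 0.328, -0.327, -0.626]
ft_force: [-1.2, -0.0, 2.5]
gripper_width: 0.0581
```

Emit:
carry_out(
  deltas=[
    {"tx":0,"ty":0,"tz":0,"wx":0,"wy":0,"wz":0},
    {"tx":0,"ty":0,"tz":0,"wx":0,"wy":0,"wz":0},
    {"tx":0,"ty":0,"tz":0,"wx":0,"wy":0,"wz":0},
    {"tx":0,"ty":0,"tz":0,"wx":0,"wy":0,"wz":0},
  ],
  gripper=0.85,
)

```text
time_s: 20.25
ee_pos: [0.4205, -0.072, 0.0061]
orientation: [-0.627, -0.327, 0.328, 0.627]
ft_force: [-1.0, -0.5, -0.6]
gripper_width: 0.0724
```

```bash
python3 -c "
from h import *
look(['tape_roll'],'wrist','w16.png')
"
```

```text
t 20.25 tcp_cm [42.05 -7.2   0.61] jaw deg 145.2 fingers [-0. -0. -1.] w 0.0724 F [-1.  -0.5 -0.6] j [ 0.31 -0.37 -0.69 -0.   -1.25 -0.92]
tape_roll 0.9 [186. 189. 323. 321.] ztop 0.0225 [420.4 -73.1  60.1  59.7  84.9] 10458
```

View pics/w16.png

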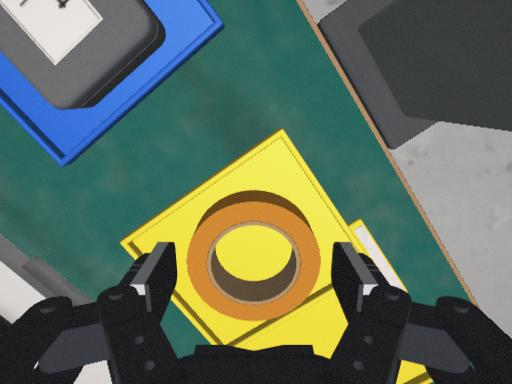

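Tape flat in its compartment (254,255). Next, the cup of brass parts.

Emit:
carry_out(
  deltas=[
    {"tx":0,"ty":0,"tz":3.0,"wx":0,"wy":0,"wz":0},
    {"tx":0,"ty":0,"tz":4.0,"wx":0,"wy":0,"wz":0},
    {"tx":0,"ty":0,"tz":4.0,"wx":0,"wy":0,"wz":0},
    {"tx":0,"ty":3,"tz":2,"wx":0,"wy":0,"wz":3},
    {"tx":0,"ty":3.8,"tz":0,"wx":0,"wy":0,"wz":4},
    {"tx":0,"ty":3.8,"tz":0,"wx":0,"wy":0,"wz":4},
    {"tx":0.5,"ty":3.8,"tz":0,"wx":0,"wy":0,"wz":4},
    {"tx":2,"ty":3.2,"tz":0,"wx":0,"wy":0,"wz":4},
    {"tx":3,"ty":2.6,"tz":0,"wx":0,"wy":0,"wz":4},
    {"tx":3,"ty":2.6,"tz":0,"wx":0,"wy":0,"wz":4},
  ],
  gripper=1,
)

```text
time_s: 21.18
ee_pos: [0.5065, 0.1582, 0.1367]
orientation: [0.532, 0.467, -0.466, -0.531]
ft_force: [1.0, -0.4, 1.9]
gripper_width: 0.0855
```

Emit:
carry_out(
  deltas=[
    {"tx":3.3,"ty":2.4,"tz":0,"wx":0,"wy":0,"wz":4},
    {"tx":3.3,"ty":1.5,"tz":0,"wx":0,"wy":0,"wz":4},
    {"tx":2.5,"ty":1.1,"tz":0,"wx":0,"wy":0,"wz":0},
    {"tx":1.4,"ty":0,"tz":0,"wx":0,"wy":0,"wz":0},
    {"tx":0,"ty":0,"tz":0,"wx":0,"wy":0,"wz":0},
    {"tx":0,"ty":0,"tz":0,"wx":0,"wy":0,"wz":0},
    {"tx":0,"ty":0,"tz":0,"wx":0,"wy":0,"wz":0},
    {"tx":0,"ty":0,"tz":0,"wx":0,"wy":0,"wz":0},
  ],
)

```text
time_s: 21.85
ee_pos: [0.6102, 0.2059, 0.1366]
orientation: [0.499, 0.501, -0.501, -0.499]
ft_force: [-0.4, -0.2, 0.1]
gripper_width: 0.0855
```

```bash
python3 -c "
from h import *
look(['dark_cup','blue_cup'],'wrist','w17.png')
"
```

```text
t 21.85 tcp_cm [61.02 20.59 13.66] jaw deg -179.8 fingers [ 0.  0. -1.] w 0.0855 F [-0.4 -0.2  0.1] j [ 0.64  0.16  0.05 -0.   -1.45 -0.63]
dark_cup 0.72 [218. 158. 282. 221.] ztop 0.0256 [612.5 206.5  55.5  54.5  88.9] 3454
blue_cup 0.65 [137.  43. 219. 128.] ztop 0.0291 [668.9 126.2  61.3  60.8  13. ] 5741
```

View pics/w17.png

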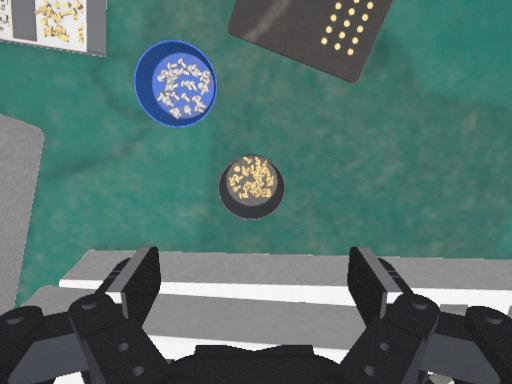

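Dark cup at (251,187), well clear of the blue cup at (177,84). Descending.

Emit:
carry_out(
  deltas=[
    {"tx":0.2,"ty":0.05,"tz":-2.0,"wx":0,"wy":0,"wz":0},
    {"tx":0,"ty":0,"tz":-4.0,"wx":0,"wy":0,"wz":0},
    {"tx":0,"ty":0,"tz":-4.0,"wx":0,"wy":0,"wz":0},
    {"tx":0,"ty":0,"tz":-2.0,"wx":0,"wy":0,"wz":0},
    {"tx":0,"ty":0,"tz":-0.8,"wx":0,"wy":0,"wz":0},
    {"tx":0,"ty":0,"tz":-0.2,"wx":0,"wy":0,"wz":0},
    {"tx":0,"ty":0,"tz":0,"wx":0,"wy":0,"wz":0},
    {"tx":0,"ty":0,"tz":0,"wx":0,"wy":0,"wz":0},
  ],
)

```text
time_s: 22.67
ee_pos: [0.614, 0.2072, 0.009]
orientation: [0.5, 0.502, -0.5, -0.499]
ft_force: [0.1, 0.4, 0.5]
gripper_width: 0.0854
```

Emit:
carry_out(
  deltas=[
    {"tx":0,"ty":0,"tz":0,"wx":0,"wy":0,"wz":0},
    {"tx":0,"ty":0,"tz":0,"wx":0,"wy":0,"wz":0},
    {"tx":0,"ty":0,"tz":0,"wx":0,"wy":0,"wz":0},
    {"tx":0,"ty":0,"tz":0,"wx":0,"wy":0,"wz":0},
    {"tx":0,"ty":0,"tz":0,"wx":0,"wy":0,"wz":0},
    {"tx":0,"ty":0,"tz":0,"wx":0,"wy":0,"wz":0},
  ],
  gripper=0,
)

```text
time_s: 23.17
ee_pos: [0.6136, 0.2069, 0.0082]
orientation: [0.499, 0.502, -0.5, -0.499]
ft_force: [-2.4, -0.0, 5.8]
gripper_width: 0.0532
```

Emit:
carry_out(
  deltas=[
    {"tx":0,"ty":0,"tz":1.0,"wx":0,"wy":0,"wz":0},
    {"tx":0,"ty":0,"tz":2,"wx":0,"wy":0,"wz":0},
    {"tx":0,"ty":0,"tz":2,"wx":0,"wy":0,"wz":0},
    {"tx":0,"ty":0,"tz":2,"wx":0,"wy":0,"wz":0},
    {"tx":0,"ty":0,"tz":0,"wx":0,"wy":0,"wz":0},
    {"tx":0,"ty":0,"tz":0,"wx":0,"wy":0,"wz":0},
  ],
)

```text
time_s: 23.67
ee_pos: [0.6133, 0.2069, 0.0783]
orientation: [0.499, 0.502, -0.5, -0.499]
ft_force: [0.5, -0.7, -0.8]
gripper_width: 0.0532
```

```bash
python3 -c "
from h import *
look(['dark_cup'],'wrist','w18.png')
"
```

```text
t 23.67 tcp_cm [61.33 20.69  7.83] jaw deg -179.8 fingers [ 0.002  0.002 -1.   ] w 0.0532 F [ 0.5 -0.7 -0.8] j [ 0.63  0.2  -0.03  0.   -1.35 -0.63]
dark_cup 0.73 [191. 200. 316. 322.] ztop 0.0953 [613.5 206.2  53.2  56.4   0.8] 11560
```

View pics/w18.png

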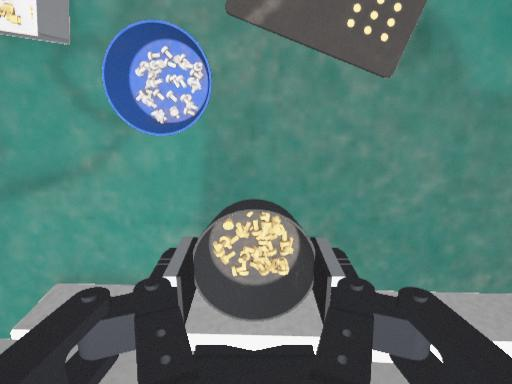

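Cup held level (191–316 × 200–322). Carrying to the +y yellow compartment.

Emit:
carry_out(
  deltas=[
    {"tx":-2,"ty":-0.5,"tz":1,"wx":0,"wy":0,"wz":0},
    {"tx":-3,"ty":-1,"tz":0,"wx":0,"wy":0,"wz":0},
    {"tx":-3.3,"ty":-1.5,"tz":0,"wx":0,"wy":0,"wz":0},
    {"tx":-3,"ty":-2,"tz":0,"wx":0,"wy":0,"wz":0},
    {"tx":-3,"ty":-2.5,"tz":0,"wx":0,"wy":0,"wz":0},
    {"tx":-2.5,"ty":-3,"tz":0,"wx":0,"wy":0,"wz":0},
    {"tx":-1.6,"ty":-3,"tz":0,"wx":0,"wy":0,"wz":0},
    {"tx":-1,"ty":-3,"tz":0,"wx":0,"wy":0,"wz":0},
    {"tx":0,"ty":-2.2,"tz":0,"wx":0,"wy":0,"wz":0},
    {"tx":0,"ty":-1.1,"tz":0,"wx":0,"wy":0,"wz":0},
  ],
)

```text
time_s: 24.6
ee_pos: [0.4175, 0.0065, 0.0856]
orientation: [-0.499, -0.501, 0.501, 0.499]
ft_force: [1.0, 1.2, 0.6]
gripper_width: 0.0527
```

Emit:
carry_out(
  deltas=[
    {"tx":0,"ty":0,"tz":0,"wx":0,"wy":0,"wz":0},
    {"tx":0,"ty":0,"tz":0,"wx":0,"wy":0,"wz":0},
    {"tx":0,"ty":0,"tz":0,"wx":0,"wy":0,"wz":0},
    {"tx":0,"ty":0,"tz":0,"wx":0,"wy":0,"wz":0},
  ],
)

```text
time_s: 24.93
ee_pos: [0.4185, 0.009, 0.0858]
orientation: [-0.499, -0.501, 0.501, 0.499]
ft_force: [0.5, -0.5, -0.3]
gripper_width: 0.0528
```

```bash
python3 -c "
from h import *
look(['dark_cup','tape_roll','yellow_tray'],'wrist','w19.png')
"
```

```text
t 24.93 tcp_cm [41.85  0.9   8.58] jaw deg -179.8 fingers [-0.001 -0.    -1.   ] w 0.0528 F [ 0.5 -0.5 -0.3] j [ 0.51 -0.45 -0.6  -0.   -1.43 -0.51]
dark_cup 0.97 [194. 199. 314. 321.] ztop 0.103 [418.7   8.3  56.   53.2  89.9] 11725
tape_roll 0.84 [204.  28. 300. 132.] ztop 0.0227 [420.5 -72.8  59.4  59.4  89.3] 5184
yellow_tray 0.96 [171.  10. 327. 236.] ztop 0.0083 [420.1 -37.5 102.5 153.2   0.8] 23619
```

View pics/w19.png

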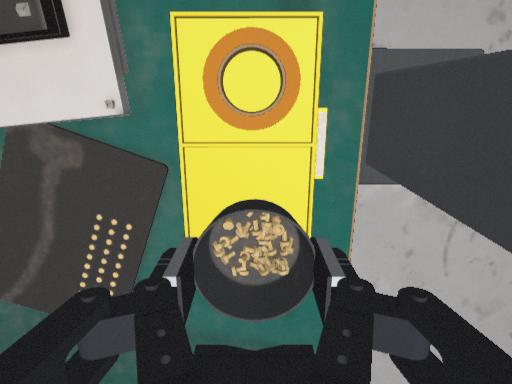

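Cup at (0.4187, 0.0083), right over its compartment; tape centred at (252,80). Lowering.

Emit:
carry_out(
  deltas=[
    {"tx":0.1,"ty":0,"tz":-1.5,"wx":0,"wy":0,"wz":0},
    {"tx":0,"ty":0,"tz":-2.5,"wx":0,"wy":0,"wz":0},
    {"tx":0,"ty":0,"tz":-1.5,"wx":0,"wy":0,"wz":0},
    {"tx":0,"ty":0,"tz":-1.0,"wx":0,"wy":0,"wz":0},
    {"tx":0,"ty":0,"tz":-0.5,"wx":0,"wy":0,"wz":0},
    {"tx":0,"ty":0,"tz":-0.3,"wx":0,"wy":0,"wz":0},
    {"tx":0,"ty":0,"tz":0,"wx":0,"wy":0,"wz":0},
    {"tx":0,"ty":0,"tz":0,"wx":0,"wy":0,"wz":0},
  ],
)

```text
time_s: 25.8
ee_pos: [0.4202, 0.0087, 0.0141]
orientation: [0.499, 0.501, -0.501, -0.499]
ft_force: [-0.6, 1.9, -0.6]
gripper_width: 0.0529
```

```bash
python3 -c "
from h import *
look(['dark_cup'],'wrist','w20.png')
"
```

```text
t 25.8 tcp_cm [42.02  0.87  1.41] jaw deg -179.8 fingers [ 0.001  0.    -1.   ] w 0.0529 F [-0.6  1.9 -0.6] j [ 0.51 -0.4  -0.7   0.   -1.27 -0.5 ]
dark_cup 0.85 [194. 200. 317. 323.] ztop 0.0313 [420.2   7.7  56.4  53.4  89.9] 11769
```

Emit:
carry_out(
  deltas=[
    {"tx":0,"ty":0,"tz":-0.12,"wx":0,"wy":0,"wz":0},
    {"tx":0,"ty":0,"tz":-0.1,"wx":0,"wy":0,"wz":0},
    {"tx":0,"ty":0,"tz":-0.06,"wx":0,"wy":0,"wz":0},
    {"tx":0,"ty":0,"tz":0,"wx":0,"wy":0,"wz":0},
    {"tx":0,"ty":0,"tz":0,"wx":0,"wy":0,"wz":0},
  ],
)

```text
time_s: 26.32
ee_pos: [0.4199, 0.0085, 0.0111]
orientation: [0.499, 0.501, -0.501, -0.499]
ft_force: [-2.6, -0.3, 5.6]
gripper_width: 0.053
```

Emit:
carry_out(
  deltas=[
    {"tx":0,"ty":0,"tz":0,"wx":0,"wy":0,"wz":0},
    {"tx":0,"ty":0,"tz":0,"wx":0,"wy":0,"wz":0},
    {"tx":0,"ty":0,"tz":0,"wx":0,"wy":0,"wz":0},
    {"tx":0,"ty":0,"tz":0,"wx":0,"wy":0,"wz":0},
    {"tx":0,"ty":0,"tz":0,"wx":0,"wy":0,"wz":0},
  ],
  gripper=0.9,
)

```text
time_s: 26.73
ee_pos: [0.4196, 0.0085, 0.0103]
orientation: [-0.499, -0.501, 0.501, 0.499]
ft_force: [-0.3, -0.3, -0.2]
gripper_width: 0.0772
```

Emit:
carry_out(
  deltas=[
    {"tx":0,"ty":0,"tz":1,"wx":0,"wy":0,"wz":0},
    {"tx":0,"ty":0,"tz":3,"wx":0,"wy":0,"wz":0},
    {"tx":0,"ty":0,"tz":4,"wx":0,"wy":0,"wz":0},
    {"tx":0,"ty":0,"tz":4,"wx":0,"wy":0,"wz":0},
    {"tx":0,"ty":3,"tz":0,"wx":0,"wy":0,"wz":0},
    {"tx":0,"ty":4,"tz":0,"wx":0,"wy":0,"wz":0},
    {"tx":0,"ty":4,"tz":0,"wx":0,"wy":0,"wz":0},
    {"tx":0,"ty":4,"tz":0,"wx":0,"wy":0,"wz":0},
    {"tx":0,"ty":0,"tz":0,"wx":0,"wy":0,"wz":0},
    {"tx":0,"ty":0,"tz":0,"wx":0,"wy":0,"wz":0},
  ],
)

```text
time_s: 27.57
ee_pos: [0.4194, 0.16, 0.1309]
orientation: [-0.498, -0.502, 0.502, 0.498]
ft_force: [0.6, 0.3, -0.4]
gripper_width: 0.0769
```

```bash
python3 -c "
from h import *
for c in ['wrist','top','scene']: 
    print(c);s=look(['dark_cup','tape_roll','lens_case','camera_module','blue_cup','yellow_tray','blue_tray'],c,'f_'+c+'.png',1)
a=cv2.imread('pics/f_top.png');cv2.imwrite('pics/f_t.png',cv2.resize(a[60:300,90:410],(800,600),interpolation=cv2.INTER_CUBIC))
a=cv2.imread('pics/f_scene.png');cv2.imwrite('pics/f_s.png',cv2.resize(a[140:300,130:343],(800,600),interpolation=cv2.INTER_CUBIC))
"
```

```text
wrist
t 27.57 tcp_cm [41.94 16.   13.09] jaw deg -179.6 fingers [-0. -0. -1.] w 0.0769 F [ 0.6  0.3 -0.4] j [ 0.82 -0.37 -0.46  0.   -1.48 -0.81]
dark_cup 0.68 [225.   2. 286.  19.] ztop 0.0294 [419.8  30.   41.4  11.2   1.4] 867
yellow_tray 0.83 [185.   0. 315.  49.] ztop 0.0085 [4.232e+02 3.470e+01 9.520e+01 3.310e+01 3.000e-01] 5136
top
t 27.97 tcp_cm [41.98 15.78 13.06] jaw deg -179.9 fingers [ 0.  0. -1.] w 0.0768 F [ 0.  -0.1  0.3] j [ 0.81 -0.37 -0.46  0.   -1.48 -0.81]
dark_cup 0.73 [229. 216. 251. 240.] ztop 0.0262 [419.8   7.7  53.6  53.1  89.9] 533
tape_roll 0.95 [261. 216. 287. 243.] ztop 0.0229 [420.1 -72.3  55.7  57.9  89.4] 404
lens_case 0.64 [319. 218. 353. 241.] ztop 0.029 [ 418.8 -200.5   49.7   65.3    2.7] 733
blue_cup 0.67 [172. 108. 203. 136.] ztop 0.0278 [667.5 125.6  59.7  60.7  21.6] 604
yellow_tray 0.78 [219. 207. 297. 253.] ztop 0.0075 [419.3 -30.9 102.  165.3   0.9] 2458
blue_tray 0.87 [311. 201. 393. 251.] ztop 0.0073 [ 421.1 -241.6  102.1  166.8    3.1] 2386
scene
t 28.37 tcp_cm [41.97 15.85 13.04] jaw deg -179.8 fingers [-0. -0. -1.] w 0.0768 F [-0.4  0.9  0.4] j [ 0.81 -0.37 -0.46 -0.   -1.48 -0.81]
dark_cup 0.8 [204. 194. 230. 212.] ztop 0.025 [419.3   6.2  57.1  50.7  60. ] 305
tape_roll 0.69 [225. 209. 250. 226.] ztop 0.0196 [419.8 -74.5  60.2  57.   56.9] 422
lens_case 0.76 [252. 229. 290. 256.] ztop 0.0266 [ 417.8 -202.8   51.5   65.3    4.9] 706
blue_cup 0.61 [254. 163. 277. 178.] ztop 0.0253 [667.4 124.6  67.2  54.5  50.3] 251
yellow_tray 0.77 [195. 203. 262. 234.] ztop 0.0059 [419.1 -33.5 101.4 167.2   1.8] 643
blue_tray 0.97 [245. 237. 333. 285.] ztop 0.0061 [ 418.1 -243.3   98.7  169.8    7.2] 1385
```

View pics/f_t.png

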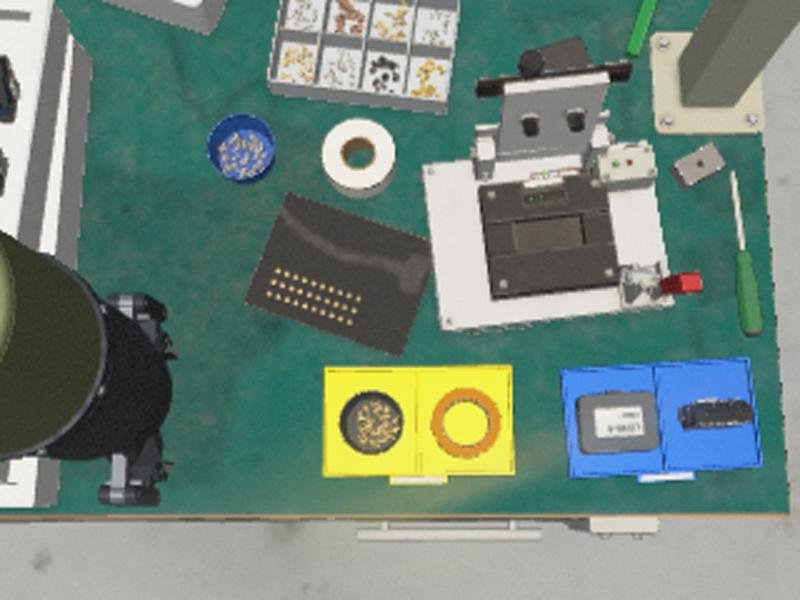

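View pics/f_s.png

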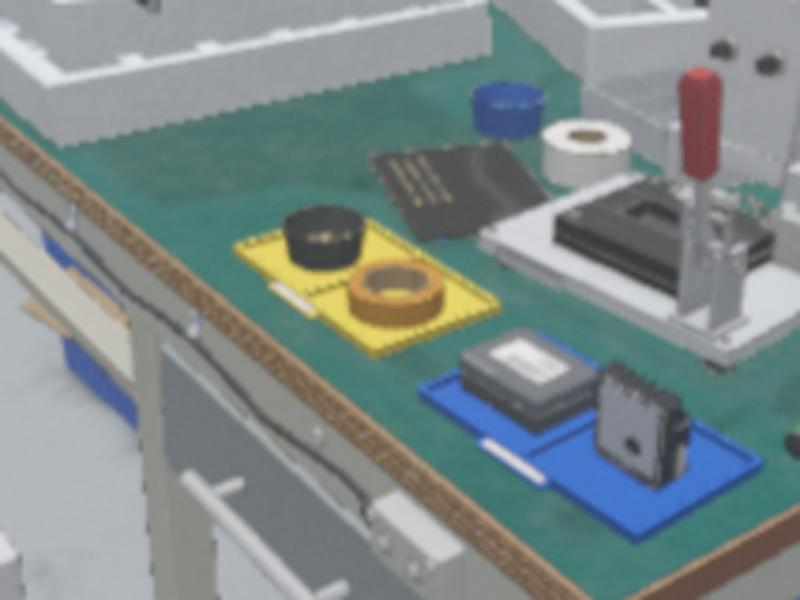

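The top view shows cup (372,422), tape (466,422), case (617,422) and module (715,414), each in its own compartment. The blue cup hasn't moved, and the arm is clear of everything (TCP at 131 mm). Handing in.

```bash
python3 -c "
from h import *
print(sign_off())"
```

```text
the job is handed in; nothing more can be done
None
```

Both kits are made up and the job is handed in, at about 28 s of the 118 s allowed. I placed the things in the order asked: camera module, lens case, tape, then dark cup.

- **Blue tray:** the camera module stands upright in the −y compartment. The lens case lies flat in the +y one.
- **Yellow tray:** the tape lies flat in the −y compartment. The dark cup stands upright in the +y one.
- **Position checks:** in the last pictures each thing measured within about 2–3 mm of its compartment's middle, with its top about 3 mm above its height on the mat, as it should be on the tray floor. The blue cup is still at (0.667, 0.126), and the arm is touching nothing.

Some checks failed or disagreed:
- **Camera module:** the detector missed it in the final top and scene pictures. I went by the pictures themselves, where it stands upright, and by the wrist-camera reading of (0.424, −0.282) taken after it was released.
- **Scene camera:** its readings differ from the other cameras' by about 2–4 mm, mainly in height and in the blue tray's yaw.
- **Lens case:** its long side first lay about 22° from the world's y axis, not near x as the description says. I followed the images.
- **Refused moves:** my first two move calls were refused because rows left out some numbers. Nothing moved.

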